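# Continuity check on a bench power unit

## Robot

A 6-joint arm with a two-finger parallel gripper is mounted at the origin on the work surface. World frame = base frame: x ahead of the robot, y to its left, z up, the work surface at z = 0. Lengths are in m, angles in degrees, forces in N, time in s.
With the tool pointing down it reaches from about 0.4 to 0.825 m from the base axis. Payload 7 kg.
Tool frame: the origin (TCP) lies between the finger pads; the fingertips stand 19 mm ahead of it and the grasp point (between the pads) is the TCP; x points along the fingers, y is the direction in which the jaws open and shut, and the axes are right-handed (so a half turn about x gives the same grasp; the last joint's range is limited). The gripper opens to 88 mm and grips with 3 to 60 N. Pads are 19 mm wide; open, the fingers measure 130 mm over their backs; the gripper's body (78 mm by 193 mm) begins 47 mm behind the grasp point.
Start: joints at [83.199, 20.546, 0.682, 0, -70.136, -16.507], TCP at [0.267, 0.62, 0.246] pointing down, gripper open.
Joint ranges: [-176.03, 176.03], [-82.01, 121.73], [-58.28, 71.71], [-173.87, 95.51], [-174.79, -0.11], [-173.66, 173.66]. Speed limits (degrees/s): [136.94, 136.94, 172.46, 180, 180, 180].

## Interface

Orientations are given as [roll, pitch, yaw] about the fixed x, y, z axes, in that order (R = Rz(yaw) Ry(pitch) Rx(roll)).
In Python, from plant import r gives the robot as it stands.
- The arm moves only by the tool send_rows, never from a script. Its argument "plan" is a list of rows, each a list of 2 entries, a list of its own where there are three numbers: the shift along the tool's x, y, z scaled (see below), then the turn, a rotation vector about the tool's x, y, z scaled (see below). A call has exactly 5 rows; each row is the pose to reach, as a shift and turn from the pose measured when the call began, along the tool's axes at that moment; what a row does not reach only later rows make up. The controller multiplies each number of a shift by 0.15 m and each number of a turn by pi/4 rad. A row lasts 1/10 s, in which the tool goes at most 50 mm and 8.59 degrees, less where a joint would pass 70% of its speed; a pose out of reach is approached as far as the arm can. A call with a number of a shift or a turn outside -1 to 1 is refused whole. A call with a gripper value outside its range is refused whole. "jaw" is the opening, from -1 (shut) to 1 (fully open), so that 0 is half open, set as the call begins (left out, the last holds). The fingers move at their own pace and stop on an object; "force" is the grip in N (left out, the last holds). Time passes only in rows, so rows that repeat a pose let the fingers close, or fill a call up. It gives the time, the measured TCP pose, the force and the opening at its end, in the units of the state.
- r.get_state(): the state, without advancing time (a new reading comes with each control period).
- r.capture(name): name is "scene" or "side" or "wrist"; returns a dict with "color" (480x640x3 uint8, red, green, blue), "range_z" (480x640 float32, m along the optical axis (not along the pixel's ray), 0 where there is no reading), "mtx" (3x3 intrinsics, pixels), "k1" (the pictures are not rectified: a ray, as slopes to the right and down, at radius r is drawn at 1 + k1 r^2 times it, then the intrinsics apply), "pose" (4x4, takes a point from camera to world coordinates). Camera axes: x right, y down, z forward; pixel columns grow to the right and rows downward; lengths in m; the calibration is good to about 2 mm. A picture is of the moment at which its call begins.
- r.close_job(): hands the job in, once; it reports no verdict.
Trained networks look in a picture, given as the dict that the camera call returned (one of the last four; its "shot" number tells which), for a name from the list of things; names that differ only in an ending like _2 or _b are one class to them, and where a whole thing is asked for, a point or a joint stands for the part that bears it (a point fixed in the world has none). Each returns a list of dicts, best first, with "score" (0 to 1); they miss things now and then, are a little off and sometimes report something else, mostly with a low value. They report only what shows in the picture. A call takes as long as a camera call.
- r.find_in(picture, target): "uv" ([column, row] in pixels, amid what is visible of it).
- r.trace(picture, target): "mask" (480x640 bool, what is visible of it) and "uv" ([column, row] in pixels, amid what is visible of it).
The state is a dict: "time_s": time; "joints": joint angles; "qd": joint speeds; "joint_torque": joint torques, N m; "tcp_pos": TCP position; "eef_rot": TCP orientation; "contact_force": force on the tool from outside, world axes, zero at the start; "moment": the same for the moment, N m; "gripper_width": finger opening in m.
Only numpy, scipy, OpenCV 4.12 (cv2) and the standard library are available. Lean on these libraries where they do the work, as an engineer would, in place of code of your own. Each camera call takes 0.05 s, during which the arm holds its last target. There are 200 camera calls.

## Task

Take the tester probe from its stand and, holding it, press its sprung tip squarely on the top of three points of the power unit in turn, first the earth stud at the end, then the square terminal under the carrying handle, then the tall round terminal; at each, stay about half a second with the tip pushed in a few millimetres, never all the way. Keep the probe off the wing nut, do not disturb the other things on the bench, and stand the probe back upright in its stand with the flange down on the plate.

Things in the scene. Friction and masses are not known exactly. Their poses are not given: they have to be found in the camera images.
- probe: cordless tester probe, upright in its stand, 0.12 kg. Origin: centre of the underside of its round flange, z up along it. Flange 40 mm across, z 0 to 6 mm; above it a black handle 22 mm square, sides along x and y, z 6 to 80 mm; below it a round stem 10 mm across to z = -60 mm, then a brass tip rod 6 mm across, its round end at z = -85 mm
- tip (a point): the very end of the probe's brass tip; z runs up along the probe
- probe_tip (a joint): how far the sprung brass tip is pushed up into the stem (m): 0 = fully out, 0.012 = fully in; it starts to give at about 1.5 N and takes about 0.7 N more per mm
- stand: fixed probe stand: base 100 x 110 mm, two cheeks (y = -45, +45 mm) and a top plate 70 (x) x 100 mm, 8 mm thick, upper face at 128 mm, with a 26 mm square opening at its centre in which the probe hangs by its flange. Origin under the centre of the base
- stand_seat (a point): centre of the square opening, on the upper face of the stand's top plate, where the probe's origin belongs; z is up
- unit: fixed power unit: grey case 110 (x) x 210 mm (y), deck at z = 50 mm, origin under the centre. Three terminals in a row on the deck at x = 0, y = -55, 0, 55 mm, in any order. Above the row a flat carrying handle along y, 32 mm wide, z 120 to 128 mm, on posts 8 mm thick at y = -99, 99 mm; both long sides are open. A tab at the +y end holds the earth stud at y = 132 mm, clear of the handle
- earth_stud: plain round steel stud 16 mm across, 22 mm tall, alone on the tab at the end of the unit, outside the handle; its origin is at its foot, on the deck level
- earth_stud_top (a point): centre of the earth stud's flat top
- square_terminal: square steel terminal block 26 x 26 mm, 10 mm tall, in the row under the handle; origin at its foot
- square_terminal_top (a point): centre of the square terminal's flat top
- round_terminal: tall round steel terminal 18 mm across, 22 mm tall, in the row under the handle; origin at its foot
- round_terminal_top (a point): centre of the round terminal's flat top
- wing_terminal: steel wing nut in the row under the handle, two ears 40 mm over all along the row, 22 mm high; not to be touched; origin at its foot
- tape_roll: roll of paper tape lying flat, 64 mm across, 22 mm high, bystander; origin under its centre
- screwdriver: screwdriver lying down, about 160 mm long, bystander
- screw_jar: glass jar with a steel cap, 44 mm across, 50 mm high, bystander; origin under its centre
- pliers: pliers lying flat, about 130 mm long, 12 mm high, bystander
- spray_can: spray can, 60 mm across, 170 mm high, bystander; origin under its centre
- wood_block: plain wooden block 110 x 50 x 35 mm, bystander; origin under its centre
- mug: white mug, 76 mm across, 90 mm high, bystander; origin under its centre

How it is judged:
By the outcome, as a careful person would: the job done as asked, in the order asked, and still so for the second after the job is handed in, with the robot touching nothing.
It also fails if it takes over 64 s, if anything falls off the work surface, if the arm or the gripper's body presses on something with over 40 N, if the wrist force passes 120 N, or if a joint passes its speed limit or range.

## Working session

There is one attempt and no reset: what is moved stays moved. The work goes in short steps, Python scripts to look and compute and a tool call to move; the robot and the scene stay as the last step left them, time stands still between calls to the robot, and variables do not carry over. Pictures are saved under pics/ and viewed, about 8 in all and at most 12, crops included, and the job is handed in when it is done.

Besides the shell and the picture viewer there is one more tool, called after ">>>" by a JSON object that holds its "method" and its "body". send_rows: Moves the arm, as the interface text tells. Its arguments: {"type":"object","properties":{"plan":{"type":"array"},"jaw":{"type":"number"},"force":{"type":"number"}},"required":["plan"]}

```bash
mkdir -p pics; ls; cat > h.py <<'E'
import numpy as np, cv2
from plant import r
from scipy.spatial.transform import Rotation as R
def cloud(p):
    v,u=np.mgrid[0:480,0:640]
    K=p["mtx"];D=np.array([p["k1"],0,0,0,0.])
    n=cv2.undistortPoints(np.stack([u,v],-1).reshape(-1,1,2).astype(np.float64),np.array(K,float),D).reshape(480,640,2)
    z=p["range_z"].astype(float)
    P=np.concatenate([n*z[...,None],z[...,None]],-1)
    T=np.array(p["pose"]); W=P@T[:3,:3].T+T[:3,3]
    W[z<=0]=np.nan
    return W
def proj(p,X):
    T=np.linalg.inv(np.array(p["pose"]));c=T[:3,:3]@np.array(X)+T[:3,3]
    a=c[:2]/c[2];a=a*(1+p["k1"]*(a@a));K=np.array(p["mtx"]);return K[:2,:2]@a+K[:2,2]
def st():
    s=r.get_state();return s
E
python3 - <<'E'
from h import *
s=st();print({k:np.round(v,3).tolist() for k,v in s.items()})
ps={}
for n in["scene","side"]:
    p=r.capture(n);ps[n]=p
    cv2.imwrite(f"pics/{n}0.png",p["color"][...,::-1])
    W=cloud(p);np.save(n+"W.npy",W)
    print(n,np.round(p["pose"],3).tolist(),p["k1"])
    for t in["probe","stand","unit","earth_stud","square_terminal","round_terminal","wing_terminal","tape_roll","screwdriver","screw_jar","pliers","spray_can","wood_block","mug"]:
        for d in r.trace(p,t)[:2]:
            m=d["mask"];Q=W[m];Q=Q[~np.isnan(Q[:,0])]
            if len(Q): print(t,round(d["score"],2),np.round(d["uv"]),m.sum(),"med",np.round(np.median(Q,0),3),"lo",np.round(np.percentile(Q,2,0),3),"hi",np.round(np.percentile(Q,98,0),3))
E
```

```text
pics
{'time_s': 0.0, 'joints': [83.198, 20.591, 0.635, -0.021, -70.133, -16.507], 'qd': [-0.08, -0.074, -0.117, -0.04, -0.062, 0.042], 'joint_torque': [0.0, -58.272, 29.305, 6.998, 0.007, -0.0], 'tcp_pos': [0.267, 0.62, 0.245], 'eef_rot': [93.808, 89.908, -109.509], 'contact_force': [0.214, 0.919, -0.295], 'moment': [-0.007, -0.013, 0.047], 'gripper_width': 0.087}
scene [[0.649, 0.403, -0.645, 1.265], [0.761, -0.349, 0.548, -0.555], [-0.005, -0.846, -0.532, 0.666], [0.0, 0.0, 0.0, 1.0]] -0.07980591087094048
probe 0.69 [347. 203.] 489 med [0.568 0.151 0.152] lo [ 0.285  0.136 -0.003] hi [0.581 0.437 0.207]
stand 0.93 [344. 246.] 1933 med [0.576 0.142 0.05 ] lo [0.514 0.096 0.002] hi [0.613 0.202 0.128]
unit 0.58 [244. 304.] 5579 med [ 0.613 -0.198  0.049] lo [ 0.547 -0.293  0.009] hi [ 0.655 -0.063  0.128]
earth_stud 0.5 [289. 275.] 78 med [ 0.596 -0.06   0.061] lo [ 0.585 -0.066  0.051] hi [ 0.602 -0.049  0.072]
square_terminal 0.47 [220. 308.] 145 med [ 0.603 -0.245  0.059] lo [ 0.587 -0.257  0.05 ] hi [ 0.613 -0.231  0.062]
square_terminal 0.32 [341. 240.] 2002 med [0.574 0.144 0.0
[... 3230 characters left out ...]
ed [0.459 0.169 0.009] lo [ 0.412  0.11  -0.001] hi [0.491 0.24  0.013]
pliers 0.58 [275. 251.] 2405 med [0.545 0.116 0.068] lo [0.509 0.095 0.006] hi [0.592 0.207 0.129]
spray_can 0.9 [232. 199.] 1375 med [0.59  0.373 0.099] lo [0.573 0.363 0.007] hi [0.625 0.407 0.171]
wood_block 0.65 [380. 258.] 506 med [ 0.747 -0.024  0.034] lo [ 0.609 -0.114  0.004] hi [0.787 0.014 0.127]
wood_block 0.65 [394. 312.] 125 med [ 0.595 -0.193  0.061] lo [ 0.588 -0.209  0.052] hi [ 0.602 -0.171  0.071]
mug 0.68 [474. 361.] 2501 med [ 0.602 -0.377  0.057] lo [ 0.582 -0.411  0.002] hi [ 0.656 -0.339  0.09 ]
mug 0.66 [389. 316.] 6496 med [ 0.582 -0.2    0.05 ] lo [ 0.539 -0.293  0.011] hi [ 0.647 -0.065  0.128]
```

View pics/scene0.png

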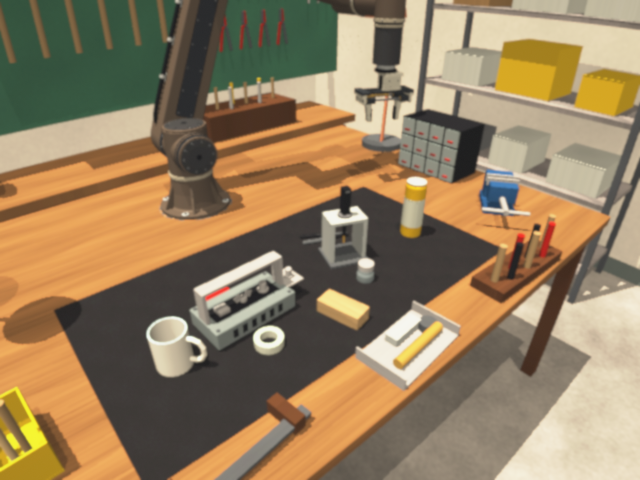

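View pics/side0.png

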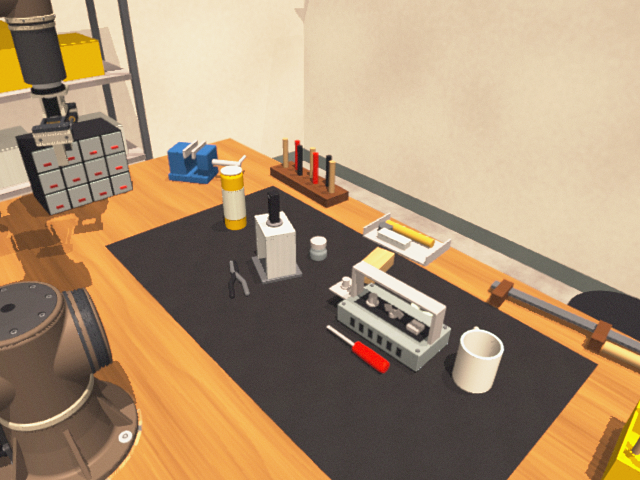

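The stand (about 345,235 in scene, 275,245 in side) holds the upright probe. The unit (245,300 / 393,310) has its earth stud on the side towards the stand. The round, wing and square terminals follow, with the square one nearest the mug. Next I'll fit these more precisely.

```bash
python3 - <<'E'
from h import *
s=st();Rm=R.from_euler('xyz',s["eef_rot"],degrees=True).as_matrix();print("tool axes cols\n",np.round(Rm,3))
def sel(W,lo,hi):
    Q=W.reshape(-1,3);Q=Q[~np.isnan(Q[:,0])];return Q[np.all((Q>lo)&(Q<hi),1)]
A=[]
for n in["scene","side"]:
    W=np.load(n+"W.npy");A.append(W)
    for nm,lo,hi in[("plate",(.45,.05,.123),(.68,.25,.132)),("hand",(.5,.09,.145),(.62,.21,.2)),("handtop",(.5,.09,.204),(.62,.21,.213)),("unith",(.5,-.33,.123),(.7,-.05,.132)),("deck",(.5,-.33,.047),(.7,-.09,.053)),
      ("stud",(.56,-.085,.067),(.63,-.03,.077)),("round",(.56,-.165,.067),(.63,-.11,.077)),("sq",(.56,-.275,.0565),(.63,-.22,.064)),("wing",(.56,-.22,.055),(.63,-.165,.076))]:
        Q=sel(W,lo,hi)
        if len(Q)<4: print(n,nm,len(Q));continue
        c,sz,a=cv2.minAreaRect(Q[:,:2].astype(np.float32))
        print(n,nm,len(Q),"c",np.round(c,4),"sz",np.round(sz,4),"a",round(a,1),"med",np.round(np.median(Q,0),4),"lohi",np.round(np.percentile(Q[:,:2],[1,99],0),4).tolist())
E
```

```text
tool axes cols
 [[-0.    -0.396 -0.918]
 [-0.    -0.918  0.396]
 [-1.     0.     0.   ]]
scene plate 451 c [0.563  0.1544] sz [0.1014 0.0738] a 67.7 med [0.5718 0.1439 0.1263] lohi [[0.5176, 0.0995], [0.6102, 0.2082]]
scene hand 219 c [0.5638 0.1544] sz [0.0246 0.0256] a 67.8 med [0.5707 0.1474 0.1736] lohi [[0.5505, 0.1387], [0.577, 0.1623]]
scene handtop 36 c [0.5637 0.1539] sz [0.0209 0.0249] a 76.0 med [0.5652 0.154  0.2065] lohi [[0.5521, 0.143], [0.577, 0.1645]]
scene unith 940 c [ 0.5973 -0.1885] sz [0.0369 0.2077] a 2.8 med [ 0.6001 -0.1976  0.1265] lohi [[0.5806, -0.2906], [0.6163, -0.0888]]
scene deck 2285 c [ 0.6086 -0.2096] sz [0.1308 0.2439] a 2.5 med [ 0.6114 -0.1967  0.0492] lohi [[0.5434, -0.292], [0.6535, -0.0928]]
scene stud 30 c [ 0.5924 -0.0572] sz [0.0146 0.0138] a 58.2 med [ 0.5939 -0.0574  0.0702] lohi [[0.5862, -0.0647], [0.5995, -0.0492]]
scene round 37 c [ 0.5956 -0.1335] sz [0.0168 0.0174] a 66.0 med [ 0.5964 -0.1348  0.0702] lohi [[0.588, -0.1434], [0.6044, -0.1261]]
scene sq 109 c [ 0.5995 -0.2441] sz [0.0285 0.0265] a 6.4 med [ 0.6009 -0.2449  0.0597] lo
[... 659 characters left out ...]
.5772, -0.2902], [0.6137, -0.0891]]
side deck 2868 c [ 0.5954 -0.1912] sz [0.1139 0.2048] a 2.2 med [ 0.5819 -0.1943  0.0496] lohi [[0.5403, -0.292], [0.6495, -0.0922]]
side stud 36 c [ 0.5909 -0.057 ] sz [0.0172 0.0131] a 45.8 med [ 0.5891 -0.0588  0.071 ] lohi [[0.5828, -0.0648], [0.5995, -0.0494]]
side round 48 c [ 0.5931 -0.1344] sz [0.017  0.0169] a 44.4 med [ 0.5937 -0.1347  0.0708] lohi [[0.5849, -0.1421], [0.6028, -0.1255]]
side sq 133 c [ 0.597  -0.2427] sz [0.0285 0.0273] a 4.4 med [ 0.5962 -0.2442  0.0589] lohi [[0.5824, -0.2562], [0.6112, -0.2304]]
side wing 141 c [ 0.5951 -0.1887] sz [0.0459 0.0169] a 77.8 med [ 0.595  -0.1888  0.0618] lohi [[0.5874, -0.2119], [0.6035, -0.1664]]
```

>>> {"method": "send_rows", "body": {"plan": [[[-0.02,0.1,-0.15],[0,0,0]],[[-0.04,0.21,-0.3],[0,0,0]],[[-0.06,0.31,-0.45],[0,0,0]],[[-0.08,0.42,-0.61],[0,0,0]],[[-0.1,0.52,-0.76],[0,0,0]]], "jaw": 1}}

```text
time_s: 2.0
tcp_pos: [0.3414, 0.502, 0.2608]
eef_rot: [-89.9, 90.0, 66.8]
contact_force: [0.9, 0.2, 0.3]
gripper_width: 0.0873
```

>>> {"method": "send_rows", "body": {"plan": [[[-0.02,0.1,-0.15],[0,0,0]],[[-0.04,0.21,-0.3],[0,0,0]],[[-0.06,0.31,-0.45],[0,0,0]],[[-0.08,0.42,-0.61],[0,0,0]],[[-0.1,0.52,-0.76],[0,0,0]]]}}

```text
time_s: 2.5
tcp_pos: [0.4157, 0.3842, 0.2761]
eef_rot: [-92.0, 90.0, 64.7]
contact_force: [-1.0, 0.5, -0.3]
gripper_width: 0.0878
```

>>> {"method": "send_rows", "body": {"plan": [[[-0.02,0.1,-0.15],[0,0,0]],[[-0.04,0.21,-0.3],[0,0,0]],[[-0.06,0.31,-0.45],[0,0,0]],[[-0.08,0.42,-0.61],[0,0,0]],[[-0.1,0.52,-0.76],[0,0,0]]]}}

```text
time_s: 3.0
tcp_pos: [0.4901, 0.2664, 0.2915]
eef_rot: [-103.7, 89.9, 53.0]
contact_force: [0.4, 0.3, 0.7]
gripper_width: 0.0877
```

```bash
cat >> h.py <<'E'
C=np.array([.597,-.1888]);YU=2.1
def unit(x,y,z):
    c,s=np.cos(np.radians(YU)),np.sin(np.radians(YU));return np.array([C[0]+c*x-s*y,C[1]+s*x+c*y,z])
def pose():
    s=r.get_state();return np.array(s["tcp_pos"]),R.from_euler('xyz',s["eef_rot"],degrees=True),s
def go(pt,Rt):
    p,R0,s=pose();d=R0.inv().apply(np.array(pt)-p)/.15;w=(R0.inv()*Rt).as_rotvec()/(np.pi/4)
    print("t",s["time_s"],"pos",np.round(p,4),"w",round(s["gripper_width"],4),"F",np.round(s["contact_force"],1),"-> shift",np.round(d,3),"turn",np.round(w,3))
def tool(jaw_deg,tilt=0):
    # tool x down, tool z = -(dir perpendicular); jaw (tool y) along jaw_deg+180; tilt: top leans toward unit -x by tilt
    a=np.radians(jaw_deg);y=-np.array([np.cos(a),np.sin(a),0]);x=np.array([0,0,-1.]);z=np.cross(x,y)
    T=R.from_matrix(np.stack([x,y,z],1))
    b=np.radians(YU);ax=np.array([-np.sin(b),np.cos(b),0])
    return R.from_rotvec(-np.radians(tilt)*ax)*T
E
python3 - <<'E'
from h import *
go([.562,.154,.25],tool(68.2))
p=r.capture("wrist");cv2.imwrite("pics/w1.png",p["color"][...,::-1]);print(np.round(p["pose"],3).tolist())
E
```

```text
t 3.0 pos [0.4901 0.2664 0.2915] w 0.0877 F [0.4 0.3 0.7] -> shift [ 0.276  0.499 -0.736] turn [-0.033 -0.     0.001]
[[-0.396, -0.89, -0.226, 0.551], [-0.918, 0.383, 0.099, 0.24], [-0.001, 0.247, -0.969, 0.43], [0.0, 0.0, 0.0, 1.0]]
```

>>> {"method": "send_rows", "body": {"plan": [[[0,0.1,-0.15],[0,0,0]],[[0,0.2,-0.3],[-0.01,0,0]],[[0,0.3,-0.45],[-0.02,0,0]],[[0,0.4,-0.6],[-0.03,0,0]],[[0,0.5,-0.736],[-0.033,0,0]]]}}

```text
time_s: 3.55
tcp_pos: [0.5637, 0.1505, 0.2922]
eef_rot: [-149.4, 89.9, 8.7]
contact_force: [-0.0, -0.6, -0.3]
gripper_width: 0.0875
```

```bash
python3 - <<'E'
from h import *
go([.562,.154,.168],tool(68.2))
p=r.capture("wrist");cv2.imwrite("pics/w2.png",p["color"][...,::-1])
W=cloud(p);Q=W.reshape(-1,3);Q=Q[~np.isnan(Q[:,0])]
for nm,lo,hi in[("plate",(.45,.05,.122),(.68,.27,.133)),("hand",(.5,.09,.145),(.62,.21,.2)),("top",(.5,.09,.203),(.62,.21,.214))]:
    q=Q[np.all((Q>lo)&(Q<hi),1)]
    if len(q)>4:
        c,sz,a=cv2.minAreaRect(q[:,:2].astype(np.float32));print(nm,len(q),np.round(c,4),np.round(sz,4),round(a,1),np.round(np.median(q,0),4))
print(proj(p,[.562,.154,.208]))
E
```

```text
t 3.55 pos [0.5637 0.1505 0.2922] w 0.0875 F [-0.  -0.6 -0.3] -> shift [ 0.828 -0.017  0.021] turn [-0.001 -0.002  0.001]
plate 9828 [0.5626 0.1542] [0.1002 0.0701] 68.1 [0.5688 0.1468 0.1278]
hand 651 [0.5723 0.151 ] [0.0219 0.0026] 70.8 [0.573  0.1506 0.1758]
top 1527 [0.5628 0.1542] [0.0221 0.0225] 72.6 [0.5635 0.1538 0.2076]
[312.66995553 258.3992806 ]
```

View pics/w2.png

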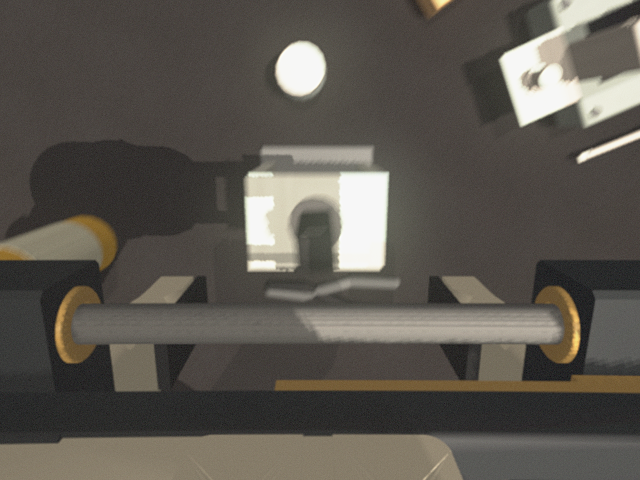

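The wrist view shows the probe standing centred on the plate at (315,235), with the jaws aligned to the plate. I'll go down on it.

>>> {"method": "send_rows", "body": {"plan": [[[0.1,-0.02,0.016],[0,0,0]],[[0.27,-0.02,0.016],[0,0,0]],[[0.45,-0.02,0.016],[0,0,0]],[[0.63,-0.02,0.016],[0,0,0]],[[0.76,-0.02,0.016],[0,0,0]]]}}

```text
time_s: 4.1
tcp_pos: [0.5633, 0.1514, 0.1764]
eef_rot: [116.1, 89.9, -85.8]
contact_force: [0.5, 0.8, -0.4]
gripper_width: 0.0875
```

```bash
python3 - <<'E'
from h import *
go([.5627,.1542,.168],tool(68.2))
E
```

```text
t 4.1 pos [0.5633 0.1514 0.1764] w 0.0875 F [ 0.5  0.8 -0.4] -> shift [ 0.056 -0.016  0.01 ] turn [-0.003 -0.001 -0.002]
```

>>> {"method": "send_rows", "body": {"plan": [[[0.03,-0.016,0.01],[0,0,0]],[[0.056,-0.016,0.01],[0,0,0]],[[0.056,-0.016,0.01],[0,0,0]],[[0.056,-0.016,0.01],[0,0,0]],[[0.056,-0.016,0.01],[0,0,0]]]}}

```text
time_s: 4.6
tcp_pos: [0.5632, 0.1545, 0.169]
eef_rot: [-177.8, 89.9, -19.7]
contact_force: [-0.6, -0.1, 0.0]
gripper_width: 0.0874
```

```bash
python3 - <<'E'
from h import *
go([.5627,.1542,.168],tool(68.2))
E
```

```text
t 4.6 pos [0.5632 0.1545 0.169 ] w 0.0874 F [-0.6 -0.1  0. ] -> shift [0.007 0.003 0.003] turn [-0.003 -0.002  0.   ]
```

>>> {"method": "send_rows", "body": {"plan": [[[0,0,0],[0,0,0]],[[0,0,0],[0,0,0]],[[0,0,0],[0,0,0]],[[0,0,0],[0,0,0]],[[0,0,0],[0,0,0]]], "jaw": -1, "force": 50}}

```text
time_s: 5.1
tcp_pos: [0.5632, 0.1545, 0.169]
eef_rot: [-178.7, 89.9, -20.6]
contact_force: [-0.2, -0.4, 0.2]
gripper_width: 0.0533
```

>>> {"method": "send_rows", "body": {"plan": [[[0,0,0],[0,0,0]],[[0,0,0],[0,0,0]],[[-0.01,0,0],[0,0,0]],[[-0.02,0,0],[0,0,0]],[[-0.03,0,0],[0,0,0]]]}}

```text
time_s: 5.6
tcp_pos: [0.5631, 0.1544, 0.1735]
eef_rot: [175.0, 89.9, -27.0]
contact_force: [-0.6, -0.4, -0.3]
gripper_width: 0.022
```

>>> {"method": "send_rows", "body": {"plan": [[[0,0,0],[0,0,0]],[[-0.05,0,0],[0,0,0]],[[-0.15,0,0],[0,0,0]],[[-0.3,0,0],[0,0,0]],[[-0.45,0,0],[0,0,0]]]}}

```text
time_s: 6.1
tcp_pos: [0.5628, 0.1543, 0.242]
eef_rot: [149.4, 89.9, -52.5]
contact_force: [0.5, -0.6, -1.3]
gripper_width: 0.0217
```

>>> {"method": "send_rows", "body": {"plan": [[[-0.12,0,0],[0,0,0]],[[-0.24,0,0],[0,0,0]],[[-0.36,0,0],[0,0,0]],[[-0.4,0,0],[0,0,0]],[[-0.4,0,0],[0,0,0]]]}}

```text
time_s: 6.6
tcp_pos: [0.563, 0.1546, 0.3029]
eef_rot: [-157.2, 89.9, 0.8]
contact_force: [0.6, 0.6, -2.1]
gripper_width: 0.0219
```

```bash
python3 - <<'E'
from h import *
Rt=tool(92.1)
go(unit(0,.132,.29),Rt)
p0,R0,s=pose()
for n in["scene","side"]:
    p=r.capture(n)
    for h in(.041,.0455):
        uv=proj(p,p0+R0.apply([h+.085,0,0]));print(n,h,uv,proj(p,p0+R0.apply([h,0,0])))
    u,v=map(int,uv);im=p["color"][v-80:v+40,u-60:u+60,::-1];cv2.imwrite(f"pics/c_{n}.png",cv2.resize(im,None,fx=5,fy=5,interpolation=cv2.INTER_NEAREST))
    W=cloud(p);Q=W.reshape(-1,3);Q=Q[~np.isnan(Q[:,0])]
    q=Q[(np.hypot(*(Q[:,:2]-p0[:2]).T)<.03)&(Q[:,2]>.14)&(Q[:,2]<.3)];hz,e=np.histogram(q[:,2],bins=np.arange(.15,.26,.004));
    rr=np.array([np.ptp(q[(q[:,2]>=a)&(q[:,2]<a+.004)][:,:2]@np.array(p["pose"])[:2,0]) if c else 0 for a,c in zip(e,hz)])
    print(list(zip(np.round(e,3),hz,np.round(rr,3))))
E
cd pics; python3 -c "
import cv2;cv2.imwrite('cc.png',cv2.resize(cv2.hconcat([cv2.imread('c_scene.png'),cv2.imread('c_side.png')]),(800,400)))"
```

```text
t 6.6 pos [0.563  0.1546 0.3029] w 0.0219 F [ 0.6  0.6 -2.1] -> shift [ 0.087  1.235 -0.707] turn [-0.534 -0.003  0.001]
scene 0.041 [345.4112584  197.76612214] [346.59564541 166.39312754]
scene 0.0455 [345.35037574 199.35938786] [346.53129793 168.11665641]
[(np.float64(0.15), np.int64(0), np.float64(0.0)), (np.float64(0.154), np.int64(0), np.float64(0.0)), (np.float64(0.158), np.int64(0), np.float64(0.0)), (np.float64(0.162), np.int64(0), np.float64(0.0)), (np.float64(0.166), np.int64(0), np.float64(0.0)), (np.float64(0.17), np.int64(0), np.float64(0.0)), (np.float64(0.174), np.int64(4), np.float64(0.003)), (np.float64(0.178), np.int64(3), np.float64(0.003)), (np.float64(0.182), np.int64(2), np.float64(0.0)), (np.float64(0.186), np.int64(3), np.float64(0.003)), (np.float64(0.19), np.int64(4), np.float64(0.003)), (np.float64(0.194), np.int64(2), np.float64(0.002)), (np.float64(0.198), np.int64(5), np.float64(0.007)), (np.float64(0.202), np.int64(6), np.float64(0.008)), (np.float64(0.206), np.int64(5), np.float64(0.007)), (np.float64(0.21), np.int64(8), np.float64(0.01)), (np.float64(
[... 1414 characters left out ...]
loat64(0.009)), (np.float64(0.206), np.int64(8), np.float64(0.009)), (np.float64(0.21), np.int64(4), np.float64(0.005)), (np.float64(0.214), np.int64(9), np.float64(0.007)), (np.float64(0.218), np.int64(5), np.float64(0.007)), (np.float64(0.222), np.int64(8), np.float64(0.007)), (np.float64(0.226), np.int64(5), np.float64(0.006)), (np.float64(0.23), np.int64(8), np.float64(0.006)), (np.float64(0.234), np.int64(7), np.float64(0.006)), (np.float64(0.238), np.int64(7), np.float64(0.009)), (np.float64(0.242), np.int64(11), np.float64(0.009)), (np.float64(0.246), np.int64(6), np.float64(0.009)), (np.float64(0.25), np.int64(1), np.float64(0.0)), (np.float64(0.254), np.int64(4), np.float64(0.013))]
```

View pics/cc.png

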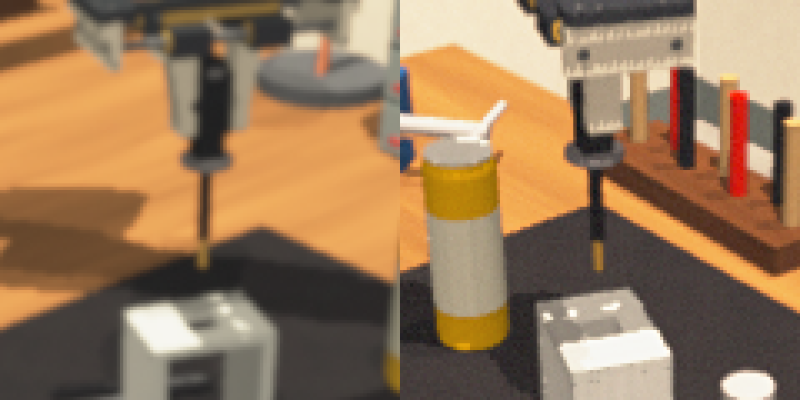

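Both crops show the probe held vertical by the handle, with its tip clear of the stand plate. The tip end matches TCP-to-tip ≈ 0.130 m.

>>> {"method": "send_rows", "body": {"plan": [[[0.0,0.13,-0.07],[-0.1,0,0]],[[0.01,0.27,-0.15],[-0.2,0,0]],[[0.02,0.42,-0.24],[-0.32,0,0]],[[0.04,0.56,-0.32],[-0.43,0,0]],[[0.05,0.7,-0.4],[-0.534,0,0]]]}}

```text
time_s: 7.2
tcp_pos: [0.5782, 0.0335, 0.2922]
eef_rot: [31.6, 89.8, -146.1]
contact_force: [0.4, -0.2, -1.9]
gripper_width: 0.0222
```

```bash
python3 - <<'E'
from h import *
go(unit(0,.132,.25),tool(92.1))
E
```

```text
t 7.2 pos [0.5782 0.0335 0.2922] w 0.0222 F [ 0.4 -0.2 -1.9] -> shift [ 0.282  0.605 -0.07 ] turn [ 0.004  0.003 -0.002]
```

>>> {"method": "send_rows", "body": {"plan": [[[0.04,0.12,-0.014],[0,0,0]],[[0.12,0.28,-0.03],[0,0,0]],[[0.25,0.45,-0.05],[0,0,0]],[[0.38,0.58,-0.068],[0,0,0]],[[0.43,0.605,-0.07],[0,0,0]]]}}

```text
time_s: 7.7
tcp_pos: [0.5906, -0.0587, 0.2243]
eef_rot: [14.5, 89.5, -163.3]
contact_force: [-0.3, 0.6, -2.0]
gripper_width: 0.0219
```

>>> {"method": "send_rows", "body": {"plan": [[[0,0,0],[0,0,0]],[[0,0,0],[0,0,0]],[[0,0,0],[0,0,0]],[[0,0,0],[0,0,0]],[[0,0,0],[0,0,0]]]}}

```text
time_s: 8.2
tcp_pos: [0.5909, -0.0581, 0.2251]
eef_rot: [15.5, 89.6, -162.2]
contact_force: [-0.3, 1.3, -0.6]
gripper_width: 0.0217
```

```bash
python3 - <<'E'
from h import *
go(unit(0,.132,.2025),tool(92.1))
p0,R0,s=pose()
cs=[]
for n in["scene","side"]:
    p=r.capture(n)
    a=proj(p,p0+R0.apply([.0455+.085,0,0]));b=proj(p,unit(0,.132,.072));print(n,"tip",a,"stud",b)
    W=cloud(p);Q=W.reshape(-1,3);Q=Q[~np.isnan(Q[:,0])]
    q=Q[(np.hypot(*(Q[:,:2]-p0[:2]).T)<.02)&(Q[:,2]>.078)&(Q[:,2]<.165)]
    if len(q):print("tipz",np.sort(q[:,2])[:6].round(4),"xy lower",np.median(q[q[:,2]<.115],0).round(4),"stem",np.median(q[(q[:,2]>.12)&(q[:,2]<.16)],0).round(4))
    u,v=map(int,a);im=p["color"][v-40:v+40,u-40:u+40,::-1];cs.append(cv2.resize(im,(400,400),interpolation=cv2.INTER_CUBIC))
cv2.imwrite("pics/stud.png",cv2.hconcat(cs))
E
```

```text
t 8.2 pos [ 0.5909 -0.0581  0.2251] w 0.0217 F [-0.3  1.3 -0.6] -> shift [ 0.15  -0.008 -0.01 ] turn [ 0.003  0.008 -0.002]
scene tip [286.5797603  260.05438502] stud [287.98515293 268.10532862]
tipz [0.0979 0.0987 0.1005 0.102  0.1051 0.1055] xy lower [ 0.5911 -0.0596  0.1075] stem [ 0.5922 -0.0606  0.1381]
side tip [346.66084038 270.51294549] stud [346.37193425 278.28945628]
tipz [0.0961 0.0988 0.0997 0.1011 0.1011 0.1022] xy lower [ 0.5875 -0.0595  0.1055] stem [ 0.5859 -0.0608  0.1403]
```

View pics/stud.png

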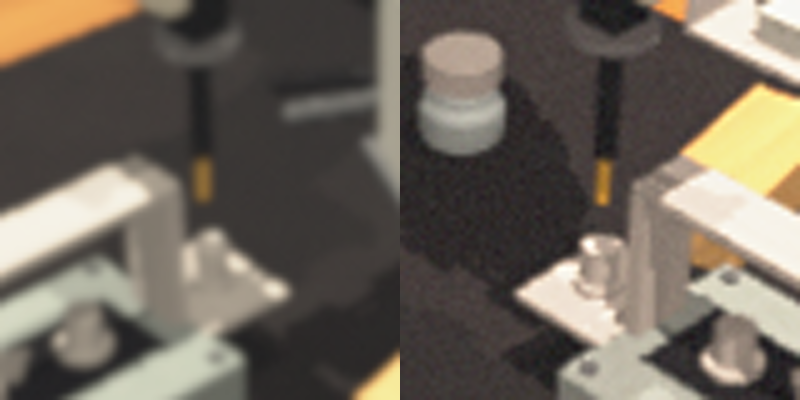

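The tip hangs over the stud in both views: tip at (203,200), stud at (211,245) in the left crop, and 602 against 600 in the right crop. I'll press now.

>>> {"method": "send_rows", "body": {"plan": [[[0.05,-0.004,-0.005],[0,0,0]],[[0.1,-0.008,-0.01],[0,0,0]],[[0.14,-0.008,-0.01],[0,0,0]],[[0.165,-0.008,-0.01],[0,0,0]],[[0.18,-0.008,-0.01],[0,0,0]]]}}

```text
time_s: 8.8
tcp_pos: [0.5917, -0.0572, 0.1973]
eef_rot: [14.5, 89.5, -163.3]
contact_force: [-2.2, 0.8, 2.1]
gripper_width: 0.0219
```

```bash
python3 - <<'E'
from h import *
go(unit(0,.132,.1975),tool(92.1))
for i in range(2):
    p=r.capture("side");print(np.round(st()["contact_force"],2))
go(unit(0,.132,.1975),tool(92.1))
E
```

```text
t 8.8 pos [ 0.5917 -0.0572  0.1973] w 0.0219 F [-2.2  0.8  2.1] -> shift [-0.001 -0.002 -0.003] turn [ 0.002  0.01  -0.003]
[-2.27  0.7   3.1 ]
[-1.7  -0.24  1.46]
t 8.9 pos [ 0.5918 -0.0572  0.1976] w 0.0218 F [-1.7 -0.2  1.5] -> shift [ 0.001 -0.002 -0.003] turn [ 0.002  0.01  -0.003]
```

>>> {"method": "send_rows", "body": {"plan": [[[0.008,0,0],[0,0,0]],[[0.008,0,0],[0,0,0]],[[0.008,0,0],[0,0,0]],[[0.008,0,0],[0,0,0]],[[0.008,0,0],[0,0,0]]]}}

```text
time_s: 9.4
tcp_pos: [0.592, -0.0573, 0.1967]
eef_rot: [16.5, 89.6, -161.3]
contact_force: [-1.1, 0.5, 1.5]
gripper_width: 0.022
```

>>> {"method": "send_rows", "body": {"plan": [[[-0.08,0,0],[0,0,0]],[[-0.2,0,0],[0,0,0]],[[-0.38,0,0],[0,0,0]],[[-0.56,0,0],[0,0,0]],[[-0.7,0,0],[0,0,0]]]}}

```text
time_s: 9.9
tcp_pos: [0.593, -0.057, 0.3039]
eef_rot: [19.3, 89.6, -158.5]
contact_force: [0.4, 0.2, -1.9]
gripper_width: 0.0217
```

```bash
python3 - <<'E'
from h import *
L=.1305
for th in(30,33):
  Rt=tool(92.1,th);ax=Rt.apply([1,0,0])
  for nm,y,zt in(("sq",-.055,.06),("rd",.055,.072)):
    T=unit(0,y,zt); print(th,nm,"contact TCP",np.round(T-ax*L,4),"standoff60",np.round(T-ax*(L+.06),4))
    go(T-ax*(L+.07),Rt)
E
```

```text
30 sq contact TCP [ 0.5338 -0.2462  0.173 ] standoff60 [ 0.5038 -0.2473  0.225 ]
t 9.9 pos [ 0.593  -0.057   0.3039] w 0.0217 F [ 0.4  0.2 -1.9] -> shift [0.475 1.243 0.673] turn [ 0.003  0.674 -0.002]
30 rd contact TCP [ 0.5298 -0.1362  0.185 ] standoff60 [ 0.4998 -0.1373  0.237 ]
t 9.9 pos [ 0.593  -0.057   0.3039] w 0.0217 F [ 0.4  0.2 -1.9] -> shift [0.393 0.51  0.672] turn [ 0.003  0.674 -0.002]
33 sq contact TCP [ 0.528  -0.2464  0.1694] standoff60 [ 0.4953 -0.2476  0.2198]
t 9.9 pos [ 0.593  -0.057   0.3039] w 0.0217 F [ 0.4  0.2 -1.9] -> shift [0.512 1.243 0.733] turn [ 0.003  0.741 -0.002]
33 rd contact TCP [ 0.524  -0.1364  0.1814] standoff60 [ 0.4913 -0.1376  0.2318]
t 9.9 pos [ 0.593  -0.057   0.3039] w 0.0217 F [ 0.4  0.2 -1.9] -> shift [0.43  0.51  0.732] turn [ 0.003  0.741 -0.002]
```

>>> {"method": "send_rows", "body": {"plan": [[[0,0.1,0.1],[0,0.1,0]],[[0,0.22,0.25],[0,0.24,0]],[[0,0.36,0.42],[0,0.4,0]],[[0,0.5,0.58],[0,0.55,0]],[[0,0.62,0.68],[0,0.67,0]]]}}

```text
time_s: 10.4
tcp_pos: [0.4921, -0.1546, 0.3052]
eef_rot: [179.8, 59.9, 2.0]
contact_force: [0.4, -0.5, -1.3]
gripper_width: 0.0215
```

```bash
python3 - <<'E'
from h import *
L=.1285
Rt=tool(92.1,30);ax=Rt.apply([1,0,0])
T=unit(0,-.055,.06)
go(T-ax*(L+.07),Rt);p0,R0,s=pose();print("tip",p0+R0.apply([L,0,0]),np.round(s["joints"],1))
E
```

```text
t 10.4 pos [ 0.4921 -0.1546  0.3052] w 0.0215 F [ 0.4 -0.5 -1.3] -> shift [0.438 0.619 0.222] turn [ 0.003 -0.003 -0.001]
tip [ 0.55650582 -0.1523318   0.19405999] [  5.8 -13.2 -35.9   3.1 -37.4  84.5]
```

>>> {"method": "send_rows", "body": {"plan": [[[0,0.12,0.06],[0,0,0]],[[0.05,0.3,0.14],[0,0,0]],[[0.18,0.48,0.2],[0,0,0]],[[0.34,0.6,0.222],[0,0,0]],[[0.438,0.62,0.222],[0,0,0]]]}}

```text
time_s: 10.9
tcp_pos: [0.4996, -0.2491, 0.2306]
eef_rot: [179.9, 60.0, 1.9]
contact_force: [-0.5, 0.5, -0.5]
gripper_width: 0.0221
```

>>> {"method": "send_rows", "body": {"plan": [[[0,0,0],[0,0,0]],[[0,0,0],[0,0,0]],[[0,0,0],[0,0,0]],[[0,0,0],[0,0,0]],[[0,0,0],[0,0,0]]]}}

```text
time_s: 11.4
tcp_pos: [0.4997, -0.2486, 0.2316]
eef_rot: [179.8, 59.9, 1.9]
contact_force: [0.2, -0.4, -0.7]
gripper_width: 0.0216
```

```bash
python3 - <<'E'
from h import *
L=.1285
Rt=tool(92.1,30);ax=Rt.apply([1,0,0])
T=unit(0,-.055,.06)
go(T-ax*(L+.01),Rt);p0,R0,s=pose();print("tip",p0+R0.apply([L,0,0]))
cs=[]
for n in["scene","side"]:
    p=r.capture(n);a=proj(p,p0+R0.apply([L,0,0]));print(n,a,proj(p,T))
    u,v=map(int,a);cs.append(cv2.resize(p["color"][v-40:v+40,u-40:u+40,::-1],(400,400),interpolation=cv2.INTER_CUBIC))
cv2.imwrite("pics/sq.png",cv2.hconcat(cs))
E
```

```text
t 11.4 pos [ 0.4997 -0.2486  0.2316] w 0.0216 F [ 0.2 -0.4 -0.7] -> shift [ 0.399 -0.008 -0.001] turn [ 0.001 -0.003 -0.002]
tip [ 0.56422276 -0.24638037  0.12050974]
scene [208.25606439 277.53259958] [221.15667097 307.21054141]
side [409.24495885 309.47859926] [415.7179541  324.85349113]
```

View pics/sq.png

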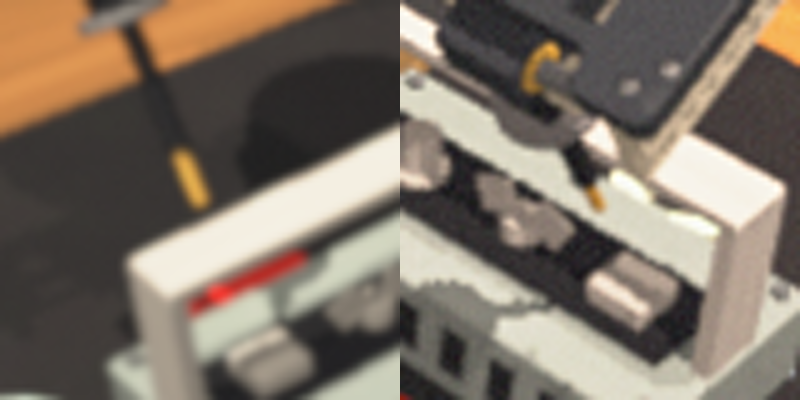

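Tilted 30° towards the robot, the tip (203,207 / 598,208) points past the handle's long side at the square terminal (270,360 / 632,290). I'll move in along its axis.

>>> {"method": "send_rows", "body": {"plan": [[[0.06,-0.004,0],[0,0,0]],[[0.16,-0.008,0],[0,0,0]],[[0.26,-0.008,0],[0,0,0]],[[0.34,-0.008,0],[0,0,0]],[[0.4,-0.008,0],[0,0,0]]]}}

```text
time_s: 12.0
tcp_pos: [0.53, -0.2464, 0.1781]
eef_rot: [179.9, 60.0, 2.0]
contact_force: [0.7, 0.6, -2.1]
gripper_width: 0.0216
```

```bash
python3 - <<'E'
from h import *
L=.1285
Rt=tool(92.1,30);ax=Rt.apply([1,0,0])
T=unit(0,-.055,.06)
go(T-ax*(L-.004),Rt);p0,R0,s=pose();print("tip",p0+R0.apply([L,0,0]))
p=r.capture("scene");a=proj(p,p0+R0.apply([L,0,0]));print(a,proj(p,T))
u,v=map(int,a);c=[cv2.resize(p["color"][v-40:v+40,u-40:u+40,::-1],(400,400),interpolation=cv2.INTER_CUBIC)]
p=r.capture("side");a=proj(p,p0+R0.apply([L,0,0]));print(a,proj(p,T))
u,v=map(int,a);c+=[cv2.resize(p["color"][v-40:v+40,u-40:u+40,::-1],(400,400),interpolation=cv2.INTER_CUBIC)]
cv2.imwrite("pics/sq2.png",cv2.hconcat(c))
E
```

```text
t 12.0 pos [ 0.53   -0.2464  0.1781] w 0.0216 F [ 0.7  0.6 -2.1] -> shift [ 0.082 -0.001 -0.005] turn [ 0.001 -0.001 -0.001]
tip [ 0.59427957 -0.24419197  0.06684888]
[219.4633787  303.73232664] [221.15667097 307.21054141]
[414.82168365 323.42364556] [415.7179541  324.85349113]
```

View pics/sq2.png

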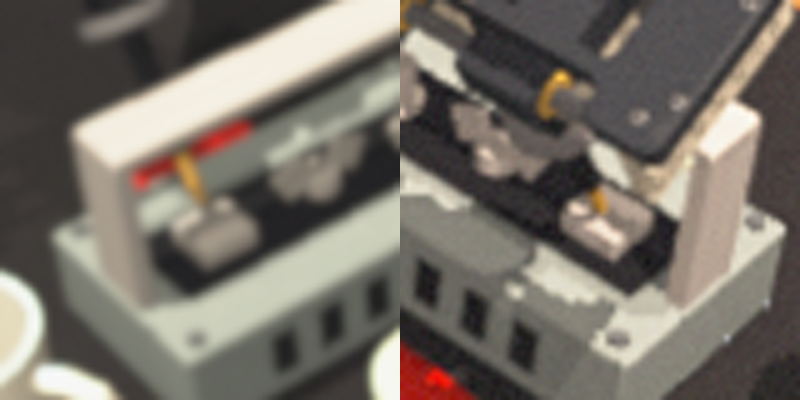

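The tip (203,205 / 600,210) is just over the square block's top, about 8 mm short along its axis. I'll press.

>>> {"method": "send_rows", "body": {"plan": [[[0.03,0,-0.005],[0,0,0]],[[0.055,0,-0.005],[0,0,0]],[[0.075,0,-0.005],[0,0,0]],[[0.085,0,-0.005],[0,0,0]],[[0.085,0,-0.005],[0,0,0]]]}}

```text
time_s: 12.6
tcp_pos: [0.5371, -0.2463, 0.1676]
eef_rot: [179.9, 60.0, 2.0]
contact_force: [-1.5, 0.2, 3.3]
gripper_width: 0.0216
```

```bash
python3 - <<'E'
from h import *
L=.1285
Rt=tool(92.1,30);ax=Rt.apply([1,0,0])
T=unit(0,-.055,.06)
F=[]
for i in range(3):
    p=r.capture("side");s=st();F.append(s["contact_force"])
go(T-ax*(L-.004),Rt);print(np.round(F,1).tolist(),"axial",np.round(-np.mean(F,0)@ax,2),"offs",ax[2]*1.6)
p0,R0,s=pose();a=proj(p,p0+R0.apply([L,0,0]));u,v=map(int,a);c=[cv2.resize(p["color"][v-40:v+40,u-40:u+40,::-1],(400,400),interpolation=cv2.INTER_CUBIC)]
p=r.capture("scene");a=proj(p,p0+R0.apply([L,0,0]));u,v=map(int,a);c+=[cv2.resize(p["color"][v-40:v+40,u-40:u+40,::-1],(400,400),interpolation=cv2.INTER_CUBIC)]
cv2.imwrite("pics/sq3.png",cv2.hconcat(c))
E
```

```text
t 12.75 pos [ 0.537  -0.2462  0.1677] w 0.022 F [-1.4  0.5  3.8] -> shift [-0.001 -0.001  0.001] turn [ 0.001 -0.001 -0.001]
[[-2.6, 0.6, 3.6], [-2.8, -0.2, 3.3], [-1.4, 0.5, 3.8]] axial 4.21 offs -1.3856406460551023
```

>>> {"method": "send_rows", "body": {"plan": [[[-0.005,0,0],[0,0,0]],[[-0.005,0,0],[0,0,0]],[[-0.005,0,0],[0,0,0]],[[-0.06,0,0],[0,0,0]],[[-0.14,0,0],[0,0,0]]]}}

```text
time_s: 13.3
tcp_pos: [0.5254, -0.2463, 0.185]
eef_rot: [180.0, 60.1, 2.1]
contact_force: [-0.4, -0.1, -1.5]
gripper_width: 0.022
```

>>> {"method": "send_rows", "body": {"plan": [[[-0.1,0,0],[0,0,0]],[[-0.25,0,0],[0,0,0]],[[-0.4,0,0],[0,0,0]],[[-0.5,0,0],[0,0,0]],[[-0.52,0,0],[0,0,0]]]}}

```text
time_s: 13.8
tcp_pos: [0.4858, -0.2478, 0.2549]
eef_rot: [179.9, 60.0, 2.0]
contact_force: [0.4, -0.3, -0.7]
gripper_width: 0.0219
```

```bash
python3 - <<'E'
from h import *
L=.129
Rt=tool(92.1,33);ax=Rt.apply([1,0,0])
T=unit(0,.055,.072)
go(T-ax*(L+.07),Rt);p0,R0,s=pose();print("tip",p0+R0.apply([L,0,0]))
E
```

```text
t 13.8 pos [ 0.4858 -0.2478  0.2549] w 0.0219 F [ 0.4 -0.3 -0.7] -> shift [ 0.108 -0.733  0.025] turn [ 0.001  0.066 -0.001]
tip [ 0.55030549 -0.24557557  0.14323165]
```

View pics/sq3.png

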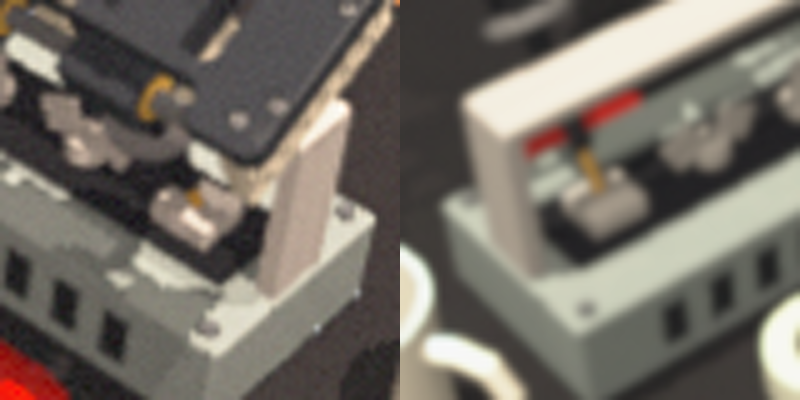

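The picture shows the tip on the square block's top, near its centre (200,200 / 600,190). Next is the round terminal.

>>> {"method": "send_rows", "body": {"plan": [[[0,-0.12,0.02],[0,0.02,0]],[[0,-0.3,0.025],[0,0.04,0]],[[0.02,-0.5,0.025],[0,0.066,0]],[[0.06,-0.66,0.025],[0,0.066,0]],[[0.108,-0.733,0.025],[0,0.066,0]]]}}

```text
time_s: 14.3
tcp_pos: [0.4855, -0.136, 0.2382]
eef_rot: [179.9, 57.0, 2.1]
contact_force: [-0.0, 0.4, -1.7]
gripper_width: 0.022
```

>>> {"method": "send_rows", "body": {"plan": [[[0,0,0],[0,0,0]],[[0,0,0],[0,0,0]],[[0,0,0],[0,0,0]],[[0,0,0],[0,0,0]],[[0,0,0],[0,0,0]]]}}

```text
time_s: 14.8
tcp_pos: [0.4857, -0.1366, 0.2384]
eef_rot: [179.9, 57.0, 2.1]
contact_force: [-0.6, 0.7, -0.8]
gripper_width: 0.0218
```

```bash
python3 - <<'E'
from h import *
L=.129
Rt=tool(92.1,33);ax=Rt.apply([1,0,0])
T=unit(0,.055,.072)
go(T-ax*(L+.01),Rt);p0,R0,s=pose();print("tip",p0+R0.apply([L,0,0]))
E
```

```text
t 14.8 pos [ 0.4857 -0.1366  0.2384] w 0.0218 F [-0.6  0.7 -0.8] -> shift [ 0.401  0.008 -0.007] turn [ 0.001  0.001 -0.   ]
tip [ 0.5558489  -0.13408513  0.13016844]
```

>>> {"method": "send_rows", "body": {"plan": [[[0.06,0.004,-0.007],[0,0,0]],[[0.16,0.008,-0.007],[0,0,0]],[[0.26,0.008,-0.007],[0,0,0]],[[0.34,0.008,-0.007],[0,0,0]],[[0.4,0.008,-0.007],[0,0,0]]]}}

```text
time_s: 15.3
tcp_pos: [0.5197, -0.1368, 0.1873]
eef_rot: [180.0, 57.1, 2.1]
contact_force: [0.4, -0.3, -1.7]
gripper_width: 0.0215
```

```bash
python3 - <<'E'
from h import *
L=.129
Rt=tool(92.1,33);ax=Rt.apply([1,0,0])
T=unit(0,.055,.072)
go(T-ax*(L-.0045),Rt);p0,R0,s=pose();print("tip",p0+R0.apply([L,0,0]),T)
c=[]
for n in("scene","side"):
    p=r.capture(n);a=proj(p,p0+R0.apply([L,0,0]));print(a,proj(p,T))
    u,v=map(int,a);c+=[cv2.resize(p["color"][v-40:v+40,u-40:u+40,::-1],(400,400),interpolation=cv2.INTER_CUBIC)]
cv2.imwrite("pics/rd.png",cv2.hconcat(c))
E
```

```text
t 15.3 pos [ 0.5197 -0.1368  0.1873] w 0.0215 F [ 0.4 -0.3 -1.7] -> shift [ 0.088 -0.001 -0.003] turn [ 0.     0.002 -0.   ]
tip [ 0.58973267 -0.13427251  0.07896124] [ 0.5949846  -0.13383694  0.072     ]
[260.1702851  278.11060788] [261.87104398 281.566531  ]
[372.17428154 293.00794331] [373.47885618 294.50935419]
```

View pics/rd.png

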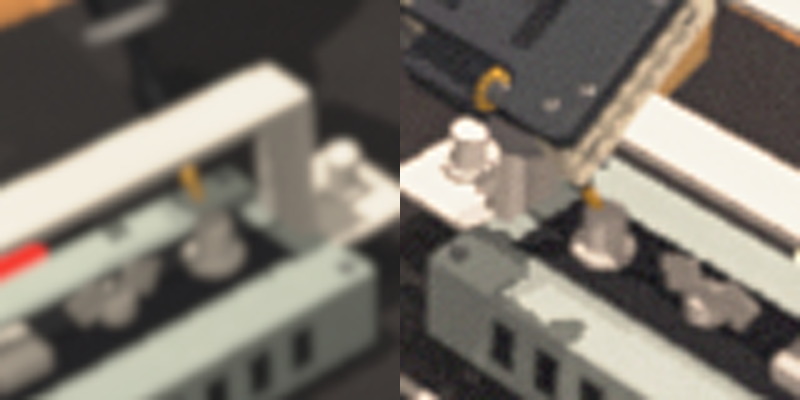

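The tip (195,197 / 595,203) is poised over the round terminal's top (210,212 / 605,207). I'll press, nudging 1 mm away from the robot.

>>> {"method": "send_rows", "body": {"plan": [[[0.03,0,-0.008],[0,0,0]],[[0.055,0,-0.009],[0,0,0]],[[0.075,0,-0.009],[0,0,0]],[[0.085,0,-0.009],[0,0,0]],[[0.085,0,-0.009],[0,0,0]]]}}

```text
time_s: 15.9
tcp_pos: [0.5275, -0.1367, 0.1771]
eef_rot: [179.9, 57.1, 2.0]
contact_force: [-1.6, -0.1, 3.3]
gripper_width: 0.0219
```

```bash
python3 - <<'E'
from h import *
L=.129
Rt=tool(92.1,33);ax=Rt.apply([1,0,0])
T=unit(0,.055,.072)
F=[];c=[]
for n in("scene","side"):
    p=r.capture(n);s=st();F.append(s["contact_force"]);p0,R0,s=pose();a=proj(p,T)
    u,v=map(int,a);c+=[cv2.resize(p["color"][v-40:v+40,u-40:u+40,::-1],(400,400),interpolation=cv2.INTER_CUBIC)]
go(T-ax*(L-.0045),Rt);print(np.round(F,1).tolist(),"axial", -np.mean(F-np.array([0,0,-1.5]),0)@ax)
cv2.imwrite("pics/rd2.png",cv2.hconcat(c))
E
```

```text
t 16.0 pos [ 0.5274 -0.1367  0.1772] w 0.0219 F [-1.4 -0.4  2.8] -> shift [ 0.004 -0.003  0.004] turn [ 0.001  0.003 -0.001]
[[-1.7, -0.1, 2.7], [-1.4, -0.4, 2.8]] axial 4.402882509829804
```

View pics/rd2.png

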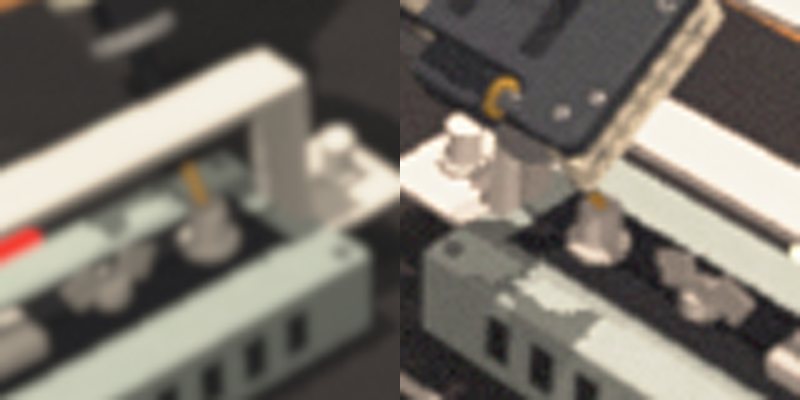

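The tip sits on the round terminal's top (203,200 / 598,203), with about 4.4 N ≈ 4 mm pushed in. I'll hold a moment longer, then withdraw.

>>> {"method": "send_rows", "body": {"plan": [[[0,0,0],[0,0,0]],[[0,0,0],[0,0,0]],[[0,0,0],[0,0,0]],[[-0.06,0,0],[0,0,0]],[[-0.14,0,0],[0,0,0]]]}}

```text
time_s: 16.5
tcp_pos: [0.515, -0.1372, 0.1936]
eef_rot: [179.9, 57.3, 2.0]
contact_force: [-0.3, -1.4, -1.6]
gripper_width: 0.0216
```

>>> {"method": "send_rows", "body": {"plan": [[[-0.1,0,0],[0,0,0]],[[-0.25,0,0],[0,0,0]],[[-0.45,0,0],[0,0,0]],[[-0.65,0,0],[0,0,0]],[[-0.8,0,0],[0,0,0]]]}}

```text
time_s: 17.0
tcp_pos: [0.4491, -0.1394, 0.2955]
eef_rot: [180.0, 57.3, 2.1]
contact_force: [1.5, 0.1, -1.7]
gripper_width: 0.0219
```

```bash
python3 - <<'E'
from h import *
go([.5627,.1542,.31],tool(68.2))
go([.48,.0,.31],tool(84,0))
E
```

```text
t 17.0 pos [ 0.4491 -0.1394  0.2955] w 0.0219 F [ 1.5  0.1 -1.7] -> shift [ 0.365 -1.928 -0.75 ] turn [ 0.517 -0.715  0.151]
t 17.0 pos [ 0.4491 -0.1394  0.2955] w 0.0219 F [ 1.5  0.1 -1.7] -> shift [ 0.048 -0.921 -0.254] turn [ 0.175 -0.725  0.051]
```

>>> {"method": "send_rows", "body": {"plan": [[[0,-0.15,-0.04],[0.03,-0.14,0.01]],[[0.01,-0.34,-0.1],[0.07,-0.29,0.02]],[[0.02,-0.54,-0.15],[0.1,-0.44,0.03]],[[0.035,-0.74,-0.21],[0.14,-0.58,0.04]],[[0.048,-0.92,-0.254],[0.175,-0.725,0.05]]]}}

```text
time_s: 17.5
tcp_pos: [0.48, 0.0018, 0.3102]
eef_rot: [-5.6, 89.7, 168.4]
contact_force: [0.2, -0.0, -0.5]
gripper_width: 0.0218
```

```bash
python3 - <<'E'
from h import *
go([.5627,.1542,.31],tool(68.2))
E
```

```text
t 17.5 pos [0.48   0.0018 0.3102] w 0.0218 F [ 0.2 -0.  -0.5] -> shift [-0.    -1.068 -0.443] turn [ 0.352  0.006 -0.   ]
```

>>> {"method": "send_rows", "body": {"plan": [[[0,-0.16,-0.06],[0.06,0,0]],[[0,-0.36,-0.14],[0.14,0,0]],[[0,-0.58,-0.23],[0.22,0,0]],[[0,-0.8,-0.32],[0.3,0,0]],[[0,-0.96,-0.4],[0.35,0,0]]]}}

```text
time_s: 18.0
tcp_pos: [0.555, 0.1407, 0.3089]
eef_rot: [18.1, 89.6, 176.3]
contact_force: [-0.1, -0.9, -0.6]
gripper_width: 0.0219
```

```bash
python3 - <<'E'
from h import *
go([.563,.1543,.285],tool(68.2))
E
```

```text
t 18.0 pos [0.555  0.1407 0.3089] w 0.0219 F [-0.1 -0.9 -0.6] -> shift [ 0.159 -0.104 -0.017] turn [-0.     0.008 -0.002]
```

>>> {"method": "send_rows", "body": {"plan": [[[0.03,-0.06,-0.01],[0,0.008,0]],[[0.08,-0.104,-0.017],[0,0.008,0]],[[0.12,-0.104,-0.017],[0,0.008,0]],[[0.159,-0.104,-0.017],[0,0.008,0]],[[0.159,-0.104,-0.017],[0,0.008,0]]]}}

```text
time_s: 18.5
tcp_pos: [0.5621, 0.1532, 0.284]
eef_rot: [74.9, 89.8, -126.9]
contact_force: [-0.5, 0.4, -1.3]
gripper_width: 0.0217
```

```bash
python3 - <<'E'
from h import *
go([.563,.1543,.285],tool(68.2))
p0,R0,s=pose();c=[]
for n in("scene","side"):
    p=r.capture(n);X=p0+R0.apply([.129,0,0]);u,v=proj(p,X);print(n,u,v,"tcp",proj(p,p0))
    W=cloud(p);Q=W.reshape(-1,3);Q=Q[~np.isnan(Q[:,0])];q=Q[(np.hypot(*(Q[:,:2]-p0[:2]).T)<.025)&(Q[:,2]>.14)&(Q[:,2]<.285)]
    for a,b in((.155,.175),(.185,.225),(.245,.27)):
        k=q[(q[:,2]>a)&(q[:,2]<b)];print(a,len(k),np.median(k,0).round(4) if len(k) else "")
    print("tipz",np.sort(q[:,2])[:4].round(4))
    u,v=int(u),int(v);c+=[cv2.resize(p["color"][v-60:v+40,u-50:u+50,::-1],(400,400),interpolation=cv2.INTER_CUBIC)]
cv2.imwrite("pics/ret.png",cv2.hconcat(c))
E
```

```text
t 18.5 pos [0.5621 0.1532 0.284 ] w 0.0217 F [-0.5  0.4 -1.3] -> shift [-0.007 -0.009 -0.003] turn [-0.001  0.001 -0.004]
scene 344.2285022543872 205.46810754663335 tcp [346.2335343  157.86654393]
0.155 13 [0.563  0.1524 0.1655]
0.185 57 [0.5643 0.151  0.2057]
0.245 128 [0.5702 0.1479 0.2559]
tipz [0.1555 0.1572 0.1593 0.1598]
side 274.361343621827 213.15546663278155 tcp [272.39103254 160.65422902]
0.155 16 [0.5594 0.152  0.1643]
0.185 78 [0.5583 0.1508 0.2053]
0.245 148 [0.5533 0.146  0.2496]
tipz [0.1583 0.1586 0.1597 0.1612]
```

View pics/ret.png

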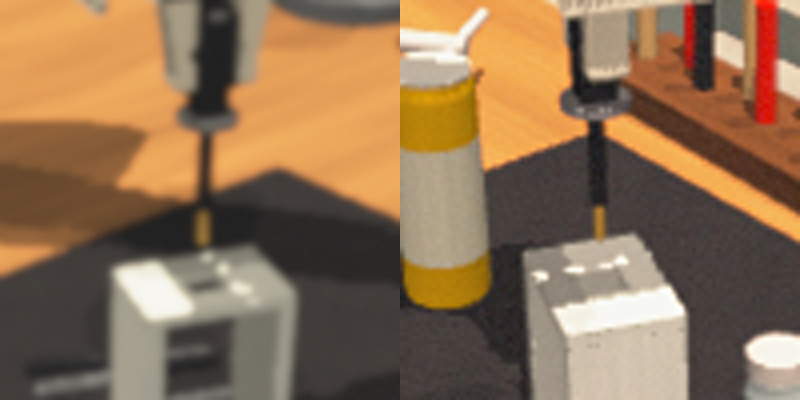

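Both views show the probe vertical, with the tip over the opening (203,240 / 600,238). I'll lower it.

>>> {"method": "send_rows", "body": {"plan": [[[0,-0.009,-0.003],[0,0,0]],[[0.12,-0.009,-0.003],[0,0,0]],[[0.32,-0.009,-0.003],[0,0,0]],[[0.52,-0.009,-0.003],[0,0,0]],[[0.68,-0.009,-0.003],[0,0,0]]]}}

```text
time_s: 19.1
tcp_pos: [0.5634, 0.1542, 0.1823]
eef_rot: [110.9, 89.9, -90.9]
contact_force: [0.6, 0.1, -1.7]
gripper_width: 0.0219
```

```bash
python3 - <<'E'
from h import *
go([.563,.1543,.173],tool(68.2))
p0,R0,s=pose()
for n in("scene","side"):
    p=r.capture(n);W=cloud(p);Q=W.reshape(-1,3);Q=Q[~np.isnan(Q[:,0])];q=Q[(np.hypot(*(Q[:,:2]-p0[:2]).T)<.024)&(Q[:,2]>.131)&(Q[:,2]<.155)]
    rr=np.hypot(*(q[:,:2]-p0[:2]).T);k=q[rr>.0155];print(n,"flange z pts",len(k),np.percentile(k[:,2],[5,25,50,75,95]).round(4) if len(k) else "")
E
```

```text
t 19.1 pos [0.5634 0.1542 0.1823] w 0.0219 F [ 0.6  0.1 -1.7] -> shift [0.062 0.    0.003] turn [-0.001 -0.001 -0.002]
scene flange z pts 47 [0.1379 0.1405 0.1421 0.1434 0.1443]
side flange z pts 80 [0.134  0.138  0.1399 0.1416 0.1494]
```

>>> {"method": "send_rows", "body": {"plan": [[[0.02,0,0],[0,0,0]],[[0.035,0,0],[0,0,0]],[[0.045,0,0],[0,0,0]],[[0.055,0,0],[0,0,0]],[[0.06,0,0],[0,0,0]]]}}

```text
time_s: 19.7
tcp_pos: [0.5621, 0.1535, 0.1719]
eef_rot: [63.4, 89.7, -138.5]
contact_force: [-0.9, -0.6, 7.3]
gripper_width: 0.0218
```

>>> {"method": "send_rows", "body": {"plan": [[[0.003,0,0],[0,0,0]],[[0.006,0,0],[0,0,0]],[[0.006,0,0],[0,0,0]],[[0.006,0,0],[0,0,0]],[[0.006,0,0],[0,0,0]]]}}

```text
time_s: 20.2
tcp_pos: [0.5622, 0.1535, 0.1719]
eef_rot: [67.7, 89.7, -134.1]
contact_force: [-3.1, 0.0, 5.8]
gripper_width: 0.0221
```

>>> {"method": "send_rows", "body": {"plan": [[[0,0,0],[0,0,0]],[[0,0,0],[0,0,0]],[[0,0,0],[0,0,0]],[[0,0,0],[0,0,0]],[[0,0,0],[0,0,0]]], "jaw": 0.2}}

```text
time_s: 20.7
tcp_pos: [0.5622, 0.1535, 0.1718]
eef_rot: [67.6, 89.7, -134.3]
contact_force: [-0.7, -0.5, -0.6]
gripper_width: 0.0514
```

>>> {"method": "send_rows", "body": {"plan": [[[0,0,0],[0,0,0]],[[0,0,0],[0,0,0]],[[0,0,0],[0,0,0]],[[0,0,0],[0,0,0]],[[0,0,0],[0,0,0]]]}}

```text
time_s: 21.2
tcp_pos: [0.5622, 0.1535, 0.1718]
eef_rot: [67.6, 89.7, -134.2]
contact_force: [-0.5, 0.8, 0.9]
gripper_width: 0.0524
```

>>> {"method": "send_rows", "body": {"plan": [[[-0.06,0,0],[0,0,0]],[[-0.2,0,0],[0,0,0]],[[-0.4,0,0],[0,0,0]],[[-0.6,0,0],[0,0,0]],[[-0.75,0,0],[0,0,0]]]}}

```text
time_s: 21.7
tcp_pos: [0.5631, 0.154, 0.2872]
eef_rot: [87.6, 89.8, -114.2]
contact_force: [0.2, -0.5, 0.9]
gripper_width: 0.0525
```

>>> {"method": "send_rows", "body": {"plan": [[[-0.05,0,0],[0,0,0]],[[-0.1,0,0],[0,0,0]],[[-0.1,0,0],[0,0,0]],[[-0.1,0,0],[0,0,0]],[[-0.1,0,0],[0,0,0]]]}}

```text
time_s: 22.2
tcp_pos: [0.5626, 0.1539, 0.3009]
eef_rot: [71.2, 89.7, -130.7]
contact_force: [0.6, 0.7, -0.7]
gripper_width: 0.0525
```

```bash
python3 - <<'E'
from h import *
c=[]
for n in("scene","side","wrist"):
    p=r.capture(n);W=cloud(p);Q=W.reshape(-1,3);Q=Q[~np.isnan(Q[:,0])]
    for nm,lo,hi in[("flange",(.53,.12,.1305),(.6,.19,.138)),("top",(.5,.09,.2),(.62,.21,.216))]:
        q=Q[np.all((Q>lo)&(Q<hi),1)]
        if len(q)>4:
            k=cv2.minAreaRect(q[:,:2].astype(np.float32));print(n,nm,len(q),np.round(k[0],4),np.round(k[1],4),round(k[2],1),np.round(np.median(q,0),4))
    if n!="wrist":
        u,v=map(int,proj(p,[.5627,.1542,.15]));c+=[cv2.resize(p["color"][v-50:v+50,u-50:u+50,::-1],(400,400),interpolation=cv2.INTER_CUBIC)]
        W0=np.load(n+"W.npy")
        for t in["tape_roll","screwdriver","screw_jar","pliers","spray_can","wood_block","mug"]:
            d=r.trace(p,t)
            if d: print(t,round(d[0]["score"],2),np.nanmedian(W[d[0]["mask"]],0).round(3))
cv2.imwrite("pics/end.png",cv2.hconcat(c));print(st()["time_s"],st()["gripper_width"])
E
```

```text
scene flange 64 [0.5647 0.1509] [0.037  0.0349] 48.4 [0.5702 0.1453 0.1326]
scene top 54 [0.5618 0.1526] [0.0215 0.0241] 64.1 [0.5663 0.1514 0.2055]
tape_roll 0.97 [ 0.707 -0.199  0.019]
screw_jar 0.58 [0.684 0.113 0.034]
pliers 0.69 [ 0.599 -0.19   0.059]
spray_can 0.7 [0.618 0.372 0.097]
wood_block 0.95 [ 0.745 -0.026  0.032]
mug 0.67 [ 0.645 -0.373  0.056]
side flange 84 [0.5573 0.149 ] [0.0318 0.0378] 56.3 [0.5526 0.1446 0.1336]
side top 70 [0.5591 0.1532] [0.0241 0.0203] 72.1 [0.5575 0.1486 0.2068]
tape_roll 0.63 [ 0.683 -0.188  0.021]
screwdriver 0.95 [ 0.501 -0.212  0.02 ]
screw_jar 0.54 [0.665 0.113 0.036]
pliers 0.58 [0.459 0.168 0.01 ]
spray_can 0.81 [0.592 0.374 0.094]
wood_block 0.89 [ 0.751 -0.022  0.034]
mug 0.88 [ 0.601 -0.377  0.058]
wrist flange 904 [0.565  0.1524] [0.039  0.0329] 71.2 [0.5708 0.1483 0.1338]
wrist top 1475 [0.5619 0.1534] [0.0216 0.0224] 67.9 [0.5628 0.1531 0.2076]
23.05 0.052588991992981185
```

View pics/end.png

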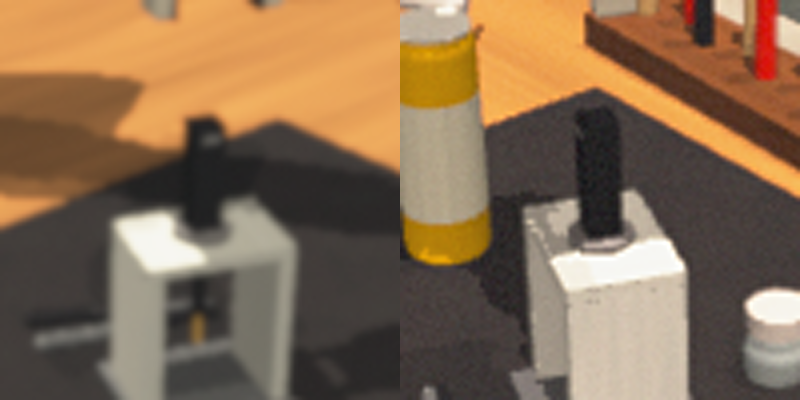

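The probe stands upright with its flange flat on the plate: flange top at 0.134 m, handle top at 0.208 m. The bystanders are where they were, so I'm handing in.

```bash
python3 -c "
from plant import r
print(r.close_job())"
```

```text
the job is handed in; nothing more can be done
None
```

I pressed the probe on all three points in the order asked and stood it back in its stand. The job was handed in at about 23 s, well under the 64 s limit.

| Point | Probe | Pushed in (estimated from wrist force) | Time pressed |
|---|---|---|---|
| Earth stud | upright | about 2–4 mm | about 0.7 s |
| Square terminal | leaned 30° past the handle | about 5–6 mm | about 0.6 s |
| Round terminal | leaned 33° past the handle | about 4 mm | about 0.6 s |

- **Tilt:** the carrying handle sits directly over the terminals, so an upright press was not possible on those two. I moved in and out along the probe's own axis.
- **Wing nut:** the probe stayed clear of it along the planned path.
- **Probe in its stand:** the last pictures show it upright and released. The flange top is at 0.134 m and the handle top at 0.208 m, which matches the flange lying on the plate.
- **Other items:** those found before and after had not moved by more than a few millimetres. The tape roll was not found correctly in the first pictures, so it has no before-and-after comparison. One network result put the pliers on the unit in the scene view; the side view had them in place.
- **Least certain check:** the depth on the earth stud. The fingers closed while the arm had begun to lift, so I gripped the probe about 3–4 mm higher than intended. The force readings were also noisy, by about 0.8 N. Going by position alone, the tip would have been pushed in as much as 6 mm, still well short of the 12 mm limit.

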